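Stand the fallen sample jar up against the end stop

TASK

The big white sample jar has been left lying on its side on the raised stand. Slide it along until its base butts lightly against the yellow end stop, then lift its green cap end and stand it up gently, without ramming it into the stop or flinging it over, so that it is left upright on the stand between the blue rails with its cap on top. Leave everything else on the bench where it is.

Things in the scene. Friction and masses are not known exactly. Their poses are not given: they have to be found in the camera images.
- stand: Fixed raised aluminium stand. Origin on the bench (z = 0), x along the deck towards the end stop, z up. Deck top 45 mm above the bench, from x = -80 mm (open front edge) to +100 mm, 124 mm wide. Blue side rails, 10 mm wide, 14 mm high above the deck, run its whole length with 98 mm free between them (y = -49 to +49). The bench in front of the front edge is clear.
- deck_front (a point): Middle of the open front edge of the deck, at deck height. The fixed yellow end stop (upright plate 56 mm wide, 105 mm high above the deck, on a low dark foot, centred between the rails) is clamped somewhere along the deck: the face that the jar butts against is 130 to 155 mm from this point along the stand's x. It differs each time and is not reported: see or feel it.
- jar_center (a point): Centre of the jar, on its axis half-way along; z axis from base to cap. White rigid closed cylinder 92 mm in diameter, 170 mm long, then a green cap 86 mm in diameter, 40 mm long; 210 mm overall. Too wide to grasp. 0.4 to 0.8 kg, balance point 75 mm from the base. Friction about 0.6 (varies). Starts lying on the deck between the rails, along the stand's x, base to the stop.
- jar_cap (a point): Centre of the cap's flat end face, 105 mm from jar_center. At the start the base is 8 to 28 mm short of the stop and this end overhangs the deck's front edge by 60 to 110 mm. With the base butted, as the cap end is raised the lower base rim slides back along the deck and the upper one slides down the stop; from about 70 degrees on it settles upright by itself (up to 3 rad/s).
- vial_center (a point): Small glass vial with white cap, 28 mm across, 50 mm tall, point half-way up; standing on the bench beside the stand. Leave alone.
- dish_center (a point): Clear shallow dish, 70 mm across, 16 mm tall, point half-way up; on the bench beside the stand. Leave alone.
- tape: Roll of brown tape, 90 mm across, 30 mm tall, lying flat; origin under its centre. Leave alone.
- pencup: Clear cup, 76 mm across, 100 mm tall; origin under its centre. Leave alone.
- mouse: Black computer mouse 58 x 100 x 32 mm; origin under its centre. Leave alone.
- tweezers: Steel tweezers 126 mm long, 7 mm thick, lying on the bench; origin at bench level at the middle. Leave alone.
- washbottle: White bottle with red cap, 60 mm across, 150 mm tall; origin under its centre. Leave alone.
Mind the look-alikes: they are no part of the job. Leave any pink or purple look-alike of the part that bears jar_center alone.

How it is judged:
By the outcome, as a careful person would: the job done as asked, in the order asked, and still so for the second after the job is handed in, with the robot touching nothing.
It also fails if it takes over 59 s, if anything falls off the work surface, if the arm or the gripper's body presses on something with over 40 N, if the wrist force passes 120 N, or if a joint passes its speed limit or range.

ROBOT

A 6-joint arm with a two-finger parallel gripper is mounted at the origin on the work surface. World frame = base frame: x ahead of the robot, y to its left, z up, the work surface at z = 0. Lengths are in m, angles in rad, forces in N, time in s.
With the tool pointing down it reaches from about 0.35 to 0.975 m from the base axis. Payload 4.9 kg.
Tool frame: the origin (TCP) lies midway between the tips of the shut fingers; the grasp point (between the pads) lies 19 mm behind it; z points along the fingers, y is the line along which they close (so a half turn about z gives the same grasp; the last joint's range is limited). The gripper opens to 85 mm and grips with 20 to 120 N. Pads are 22 mm wide; open, the fingers measure 114 mm over their backs; the gripper's body (76 mm by 85 mm) begins 54 mm behind the grasp point. The pads swing forward as they close: fully open they stand 13 mm farther back than shut.
Start: joints at [-1.342, 0.053, 1.613, -0, 1.476, -0.119], TCP at [0.213, -0.588, 0.231] pointing down, gripper open.
Joint ranges: [-3.01, 3.01], [-1.01, 2.22], [0.06, 2.58], [-1.02, 4.17], [0.09, 2.62], [-3.14, 3.14]. Speed limits (rad/s): [2.57, 2.57, 3.14, 3.14, 3.14, 3.14].

INTERFACE

Orientations are given as a rotation vector (axis times angle).
In Python, from station import ctrl, optics, job gives the robot as it stands.
- The arm moves only by the shell command python3 -m jog 'ROWS' [OPENING] [FORCE]. ROWS is JSON, a list of rows, each a list of 2 entries, a list of its own where there are three numbers: the shift along the tool's x, y, z in m, then the turn, a rotation vector about the tool's x, y, z in rad. A call has 1 to 5 rows; each row is the pose to reach, as a shift and turn from the pose commanded when the call began, along the tool's axes at that moment; what a row does not reach only later rows make up. A row lasts 1/10 s, in which the tool goes at most 50 mm and 8.59 degrees, less where a joint would pass 70% of its speed; a pose out of reach is approached as far as the arm can. A call with a gripper value outside its range is refused whole. OPENING is the opening, from 0 (shut) to 1 (fully open), set as the call begins (- or left out, the last holds). The fingers move at their own pace and stop on an object; FORCE is the grip in N (left out, the last holds). Time passes only in rows, so rows that repeat a pose let the fingers close. It gives the time, the measured TCP pose, the force, the opening and the grip force at its end, in the units of the state.
- ctrl.get_obs(): the state, without advancing time (a new reading comes with each control period).
- optics.get_image(name): name is "scene" or "side" or "wrist"; returns a dict with "image" (420x560x3 uint8, blue, green, red), "fx", "fy", "cx", "cy" (pixels), "rvec" (rotation vector, rad) and "tvec" (3), from world to camera coordinates, as OpenCV has them; the wrist camera has in their place "mount" (4x4, takes a point from camera to tool coordinates, whose origin is the TCP and whose axes are the flange's). Camera axes: x right, y down, z forward; pixel columns grow to the right and rows downward; lengths in m; the calibration is good to about 2 mm. A picture is of the moment at which its call begins: read the wrist's pose just before it. There is no depth.
- job.finish_job(): hands the job in; it is judged then, once.
The state is a dict: "t": time; "q": joint angles; "dq": joint speeds; "effort": joint torques, N m; "tool_pos": TCP position; "tool_rot": TCP orientation; "contact_force": force on the tool from outside, world axes, zero at the start; "wrist_torque": the same for the moment, N m; "opening": finger opening in m; "grip_force": force on a finger pad.
Only numpy, scipy, OpenCV 4.12 (cv2) and the standard library are available. Lean on these libraries where they do the work, as an engineer would, in place of code of your own. Each camera call takes 0.05 s, during which the arm holds its last target. There are 200 camera calls.

## Working session

There is one attempt and no reset: what is moved stays moved. The work goes in short steps, Python scripts to look and compute and a shell command to move; the robot and the scene stay as the last step left them, time stands still between calls to the robot, and variables do not carry over. Pictures are saved under pics/ and viewed, at most 10 in all, crops included, and the job is handed in when it is done.

```bash
ls; mkdir -p pics; python3 - <<'E'
from station import ctrl, optics, job
import cv2,numpy as np,pickle
o=ctrl.get_obs();print(o)
d={n:optics.get_image(n) for n in("scene","side")}
pickle.dump(d,open('im0.pkl','wb'))
for n in d:
    cv2.imwrite(f'pics/{n}0.png',d[n]['image'])
    R=cv2.Rodrigues(np.array(d[n]['rvec']))[0];print(n,d[n]['fx'],-R.T@np.array(d[n]['tvec']).ravel(),R[2])
E
```

```text
pics
{'t': 0.0, 'q': array([-1.34200813e+00,  5.33703939e-02,  1.61431988e+00, -1.68979439e-05,
        1.47602491e+00, -1.19010801e-01]), 'dq': array([-0.00063838,  0.00118184,  0.00198481, -0.00129223,  0.00133401,
       -0.00178755]), 'effort': array([ 4.47955235e-04, -3.93677759e+01, -3.70177674e+01, -1.52782955e-04,
        6.98031407e-03,  4.09491108e-08]), 'tool_pos': array([ 0.21286139, -0.58695249,  0.23003919]), 'tool_rot': array([-3.09212283e+00, -5.43207952e-01,  2.09151307e-04]), 'contact_force': array([ 0.46451722,  0.8438864 , -0.49693511]), 'wrist_torque': array([-0.0076985 , -0.06257789,  0.0204084 ]), 'grip_force': 0.0, 'opening': 0.08518356791621044}
scene 410.0334190406829 [1.13906019 0.25374741 1.07979927] [-0.52136362 -0.19621692 -0.83046908]
side 382.0363379497646 [ 0.3982586  -0.84113664  0.66989739] [ 0.1053345   0.82308627 -0.5580624 ]
```

View pics/scene0.png

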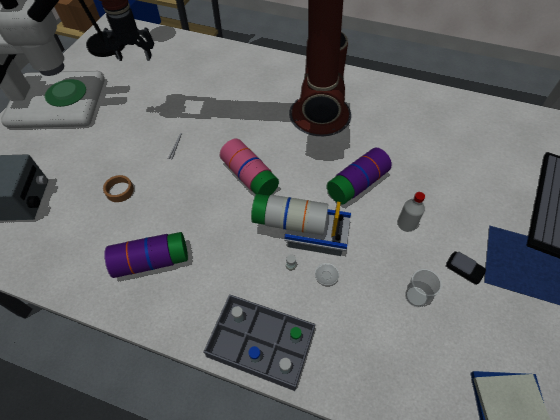

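View pics/side0.png

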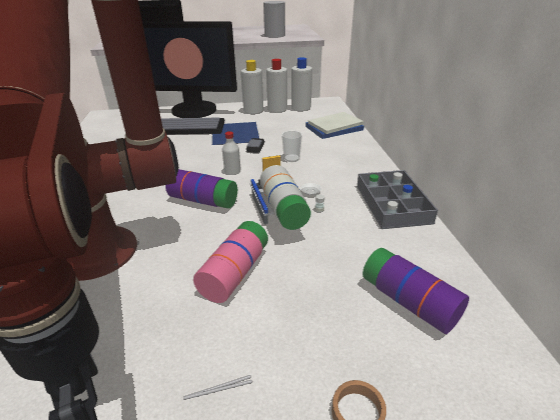

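The task jar is the white one on the blue-railed stand (scene ~(290,215), side ~(285,195)). The pink one (248,167) and the purple ones (360,175) and (146,255) are look-alikes off the stand, so I'll leave them alone. I'll confirm with a crop and measure.

```bash
cat > h.py <<'E'
import cv2,numpy as np
def cam(d):
    R=cv2.Rodrigues(np.array(d['rvec'],float))[0];t=np.array(d['tvec'],float).ravel();return R,t
def ray(d,u,v):
    R,t=cam(d);return -R.T@t,R.T@np.array([(u-d['cx'])/d['fx'],(v-d['cy'])/d['fy'],1.])
def onz(d,u,v,z):
    c,r=ray(d,u,v);return c+r*(z-c[2])/r[2]
def proj(d,P):
    R,t=cam(d);p=R@np.array(P,float)+t;return np.array([d['fx']*p[0]/p[2]+d['cx'],d['fy']*p[1]/p[2]+d['cy']])
def tri(d1,p1,d2,p2):
    c1,r1=ray(d1,*p1);c2,r2=ray(d2,*p2)
    s=np.linalg.lstsq(np.c_[r1,-r2],c2-c1,rcond=None)[0];a=c1+r1*s[0];b=c2+r2*s[1];return (a+b)/2,np.linalg.norm(a-b)
E
python3 - <<'E'
import pickle,cv2,numpy as np
d=pickle.load(open('im0.pkl','rb'))
a=d['scene']['image'][180:260,240:360];b=d['side']['image'][145:235,235:335]
A=cv2.resize(a,None,fx=5,fy=5,interpolation=cv2.INTER_CUBIC)
cv2.imwrite('pics/c1.png',A)
B=cv2.resize(b,None,fx=6,fy=6,interpolation=cv2.INTER_CUBIC)
cv2.imwrite('pics/c2.png',B)
for n,(x0,x1,y0,y1) in {'scene':(245,360,185,260),'side':(235,335,145,235)}.items():
    hsv=cv2.cvtColor(d[n]['image'],cv2.COLOR_BGR2HSV)
    for c,lo,hi in(('green',(50,100,40),(80,255,255)),('blue',(105,120,60),(125,255,255)),('yel',(18,130,100),(30,255,255))):
        m=cv2.inRange(hsv,lo,hi);k=np.zeros_like(m);k[y0:y1,x0:x1]=1;m*=k
        for q in cv2.findContours(m,cv2.RETR_EXTERNAL,cv2.CHAIN_APPROX_NONE)[0]:
            if cv2.contourArea(q)>15: print(n,c,cv2.contourArea(q),cv2.boxPoints(cv2.minAreaRect(q)).round(1).tolist())
E
```

```text
scene green 350.0 [[327.0, 185.0], [353.0, 185.0], [353.0, 203.0], [327.0, 203.0]]
scene green 526.0 [[251.0, 185.0], [277.0, 185.0], [277.0, 223.0], [251.0, 223.0]]
scene blue 255.0 [[284.29998779296875, 238.1999969482422], [285.1000061035156, 233.1999969482422], [346.79998779296875, 243.5], [345.8999938964844, 248.5]]
scene blue 32.5 [[339.1000061035156, 214.8000030517578], [340.20001220703125, 210.3000030517578], [350.5, 212.89999389648438], [349.3999938964844, 217.39999389648438]]
scene blue 23.5 [[326.6000061035156, 213.60000610351562], [327.3999938964844, 208.89999389648438], [334.29998779296875, 210.10000610351562], [333.5, 214.8000030517578]]
scene blue 50.0 [[281.8999938964844, 226.8000030517578], [287.1000061035156, 196.6999969482422], [290.1000061035156, 197.1999969482422], [284.8999938964844, 227.3000030517578]]
scene yel 35.0 [[334.79998779296875, 217.0], [336.70001220703125, 201.6999969482422], [340.0, 202.10000610351562], [338.1000061035156, 217.39999389648438]]
side green 183.0 [[239.0, 227.0], [243.0, 217.3000030517578], [268.5, 227.8000030517578], [264.6000061035156, 237.5]]
side green 810.5 [[272.0, 204.0], [299.6000061035156, 190.1999969482422], [314.20001220703125, 219.39999389648438], [286.6000061035156, 233.1999969482422]]
side blue 90.0 [[250.3000030517578, 179.8000030517578], [253.60000610351562, 178.3000030517578], [268.5, 211.3000030517578], [265.20001220703125, 212.8000030517578]]
side yel 136.5 [[261.6000061035156, 157.39999389648438], [278.8999938964844, 155.3000030517578], [280.3999938964844, 166.8000030517578], [263.0, 169.0]]
```

View pics/c1.png

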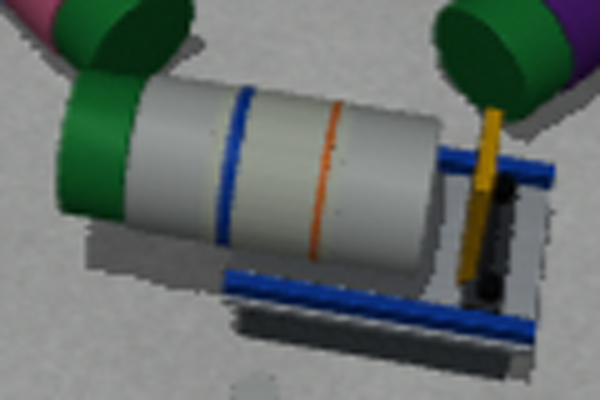

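View pics/c2.png

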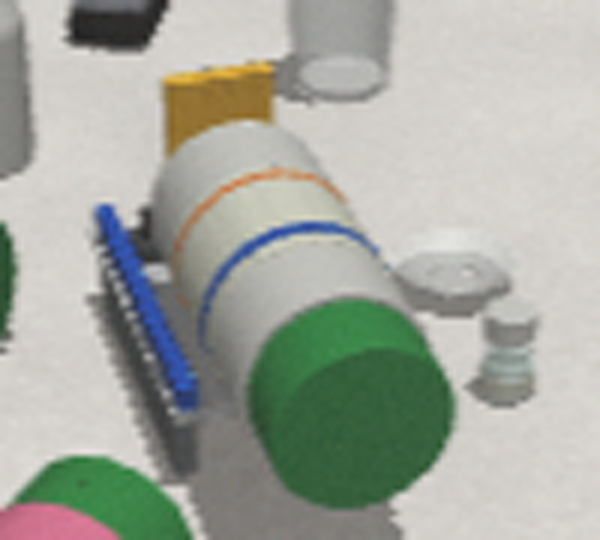

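Crops confirm it: a white jar with a green cap on the blue-railed stand, with the yellow stop at its base. Cap face centre is at side ≈(293.3,212.5). Near-rail inner top edge runs scene (285,234)–(347,244). Stop top face edge runs (337,201.6)–(335,218).

```bash
python3 - <<'E'
import pickle,numpy as np
from h import *
d=pickle.load(open('im0.pkl','rb'));s,e=d['scene'],d['side']
np.set_printoptions(precision=4,suppress=True)
a=onz(s,285,234.2,.059);b=onz(s,347,244.2,.059);print('near rail inner',a,b,np.linalg.norm(b-a))
c=onz(s,351,212.8,.059);print('far rail rear outer',c,np.linalg.norm(c-b))
f=onz(e,267.5,212.5,.059);g=onz(e,252,180,.059);print('side far rail front/back',f,g,np.linalg.norm(f-g))
for q in((337,201.8),(335,217.5)):print('stop scene',onz(s,*q,.15))
for q in((262.5,159),(280.3,157)):print('stop side',onz(e,*q,.15))
ux=(b-a)/np.linalg.norm(b-a);ux2=(g-f)/np.linalg.norm(g-f);print('ux',ux,ux2)
# cap face: side ellipse centre with z=.091+... height = deck+46mm
C=onz(e,293.3,212.5,.091);print('cap face c',C)
# white base: top silhouette of base end, z=.137
print('base top',onz(s,327.5,203.5,.137))
print('cap top edge', onz(s,255.5,194.5,.134))
E
```

```text
near rail inner [0.5716 0.0614 0.059 ] [0.544  0.2377 0.059 ] 0.17844417813447522
far rail rear outer [0.4365 0.2222 0.059 ] 0.1085967197212491
side far rail front/back [0.4714 0.0261 0.059 ] [0.4418 0.212  0.059 ] 0.18823752525227957
stop scene [0.4765 0.1797 0.15  ]
stop scene [0.5282 0.1882 0.15  ]
stop side [0.4752 0.1738 0.15  ]
stop side [0.5291 0.1782 0.15  ]
ux [-0.1552  0.9879  0.    ] [-0.157   0.9876  0.    ]
cap face c [ 0.5347 -0.0297  0.091 ]
base top [0.4817 0.1552 0.137 ]
cap top edge [ 0.5178 -0.0469  0.134 ]
```

```bash
python3 - <<'E'
import pickle,numpy as np
from h import *
d=pickle.load(open('im0.pkl','rb'));s,e=d['scene'],d['side']
np.set_printoptions(precision=3,suppress=True)
F=np.array([.5235,.0525,.045]);U=np.array([-.156,.988,0]);V=np.array([-.988,-.156,0])
def st(P):return np.array([(P-F)@U,(P-F)@V])
for n,q in {'pink cap':(268,184),'pink tail':(232,150),'pur1 cap':(180,248),'pur1 tail':(113,263),'pur2 cap':(340,189),'pur2 tail':(382,161)}.items():
    P=onz(s,*q,.046);print(n,P[:2],st(P))
for n,q,z in(('vial',(291,262),.025),('dish',(327,275),.008),('tweez',(176,146),0),('tape',(118,189),.02)):
    P=onz(s,*q,z);print(n,P[:2],st(P))
P=onz(e,295.3,216.3,.091);print('cap face',P[:2],st(P))
for q in((255,194.5),(252,222)):P=onz(s,*q,.091);print('cap edge',P[:2],st(P))
E
```

```text
pink cap [ 0.409 -0.053] [-0.086  0.13 ]
pink tail [ 0.314 -0.218] [-0.234  0.249]
pur1 cap [ 0.708 -0.209] [-0.287 -0.141]
pur1 tail [ 0.814 -0.365] [-0.457 -0.222]
pur2 cap [0.352 0.167] [0.14  0.152]
pur2 tail [0.195 0.268] [0.264 0.291]
vial [0.634 0.101] [ 0.031 -0.116]
dish [0.63  0.208] [ 0.137 -0.13 ]
tweez [ 0.326 -0.434] [-0.45   0.271]
tape [ 0.571 -0.511] [-0.564  0.041]
cap face [ 0.537 -0.047] [-0.101  0.002]
cap edge [ 0.49  -0.062] [-0.108  0.051]
cap edge [ 0.583 -0.034] [-0.095 -0.045]
```

```bash
cat >> h.py <<'E'
from scipy.spatial.transform import Rotation as Ro
F=np.array([.5235,.0525,.045]);U=np.array([-.156,.988,0]);V=np.array([-.988,-.156,0]);Z=np.array([0,0,1.])
def Rt(al,sg=1): # tool pitched al rad below horizontal, y=-V*sg
    z=U*np.cos(al)-Z*np.sin(al);y=-V*sg;return np.c_[np.cross(y,z),y,z]
def wrist(R,q1,p):
    M=Ro.from_euler('ZY',[q1,p]).inv()*Ro.from_matrix(R)*Ro.from_euler('z',-np.pi/2)
    return M.as_euler('ZYZ')
E
python3 - <<'E'
from h import *
q=[-1.34200813e+00,  5.33703939e-02,  1.61431988e+00,0,1.47602491e+00, -1.19010801e-01]
print((Ro.from_euler('ZYZYZ',[q[0],q[1]+q[2],0,q[4],q[5]+np.pi/2])).as_rotvec())
for sg in(1,-1):
  for al in(0,.4,1.2,1.6):
    for q1,p in((-.4,2.0),(-.3,1.7)):
        print(sg,al,q1,p,wrist(Rt(al,sg),q1,p).round(2))
E
```

```text
Traceback (most recent call last):
  File "scipy/spatial/transform/_rotation.pyx", line 1413, in scipy.spatial.transform._rotation.Rotation.from_euler
ValueError: Expected axis specification to be a non-empty string of upto 3 characters, got ZYZYZ
```

```bash
python3 - <<'E'
from h import *
for sg in(1,-1):
  for al in(0,.4,1.2,1.6):
    for q1,p in((-.4,2.0),(-.3,1.7)):
        print(sg,al,q1,p,wrist(Rt(al,sg),q1,p).round(2))
E
```

```text
1 0 -0.4 2.0 [ 1.32  2.07 -0.49]
1 0 -0.3 1.7 [ 1.51  2.02 -0.14]
1 0.4 -0.4 2.0 [ 0.95  1.86 -0.64]
1 0.4 -0.3 1.7 [ 1.08  1.93 -0.31]
1 1.2 -0.4 2.0 [ 0.32  1.36 -0.66]
1 1.2 -0.3 1.7 [ 0.33  1.61 -0.47]
1 1.6 -0.4 2.0 [-0.03  1.13 -0.54]
1 1.6 -0.3 1.7 [-0.03  1.43 -0.45]
-1 0 -0.4 2.0 [1.32 2.07 2.65]
-1 0 -0.3 1.7 [1.51 2.02 3.  ]
-1 0.4 -0.4 2.0 [0.95 1.86 2.51]
-1 0.4 -0.3 1.7 [1.08 1.93 2.83]
-1 1.2 -0.4 2.0 [0.32 1.36 2.48]
-1 1.2 -0.3 1.7 [0.33 1.61 2.67]
-1 1.6 -0.4 2.0 [-0.03  1.13  2.6 ]
-1 1.6 -0.3 1.7 [-0.03  1.43  2.69]
```

```bash
cat > rel.py <<'E'
# print shift/turn from current pose to target given in stand coords: sx sy z pitch(rad)
import sys
from h import *
from station import ctrl
o=ctrl.get_obs()
P=np.array(o['tool_pos']);R=Ro.from_rotvec(o['tool_rot']).as_matrix()
open('log.txt','a').write(repr([list(map(float,o['q'])),list(map(float,P)),list(map(float,o['tool_rot']))])+'\n')
D=P-F;z=R[:,2]
print('t',round(o['t'],2),'stand',[round(float(D@U),4),round(float(D@V),4),round(float(P[2]),4)],'pitch',round(float(np.arcsin(-z[2])),3),'q',np.round(o['q'],2),'f',np.round(o['contact_force'],1),'stand-f',round(float(o['contact_force']@U),1))
if len(sys.argv)>4:
    sx,sy,h,al=map(float,sys.argv[1:5])
    T=F+sx*U+sy*V;T[2]=h
    print('shift',(R.T@(T-P)).round(4),'turn',Ro.from_matrix(R.T@Rt(al)).as_rotvec().round(4))
E
python3 -m jog '[[[0.05,-0.03,-0.01],[0,0,-0.12]],[[0.1,-0.06,-0.02],[0,0,-0.24]],[[0.14,-0.09,-0.03],[0,0,-0.36]],[[0.17,-0.11,-0.03],[0,0,-0.48]],[[0.2,-0.127,-0.03],[0,0,-0.6]]]' 0.7 20
python3 rel.py -0.2 0 0.24 1.5708
```

```text
t: 0.6
tool_pos: [0.3588, -0.3979, 0.2618]
tool_rot: [2.791, 1.441, 0.001]
contact_force: [0.3, 0.1, -0.1]
opening: 0.0598
grip_force: 0.0
t 0.6 stand [-0.4193, 0.2329, 0.2618] pitch 1.57 q [-0.98 -0.18  1.78  0.    1.54 -0.36] f [ 0.3  0.1 -0.1] stand-f 0.0
shift [0.3195 0.0134 0.0218] turn [ 8.00e-04  2.00e-04 -7.74e-01]
```

```bash
python3 -m jog '[[[0.05,0,0],[0,0,-0.15]],[[0.1,0,0],[0,0,-0.3]],[[0.15,0.01,0.0],[0,0,-0.45]],[[0.2,0.01,0.01],[0,0,-0.6]],[[0.25,0.013,0.02],[0,0,-0.75]]]' >/dev/null
python3 rel.py -0.22 0 0.15 0.8
```

```text
t 1.1 stand [-0.2528, 0.0503, 0.2418] pitch 1.57 q [-0.51 -0.13  1.77 -0.    1.5  -0.65] f [ 1.2 -0.7  0.2] stand-f -0.9
shift [0.0339 0.0494 0.0918] turn [ 0.0095  0.7714 -0.022 ]
```

```bash
python3 -m jog '[[[0.005,0.01,0.02],[0,0.14,0]],[[0.01,0.02,0.035],[0,0.28,0]],[[0.02,0.03,0.055],[0,0.42,-0.01]],[[0.025,0.04,0.07],[0,0.56,-0.02]],[[0.03,0.05,0.085],[0,0.70,-0.02]]]' >/dev/null
python3 rel.py -0.18 0 0.12 0.3
```

```text
t 1.6 stand [-0.2259, 0.0001, 0.1565] pitch 0.866 q [-0.65  0.3   1.58  0.49  1.78 -0.82] f [ 0.2 -0.1 -0.4] stand-f -0.1
shift [ 0.0112 -0.0007  0.0575] turn [1.370e-02 5.658e-01 2.000e-04]
```

```bash
python3 -m jog '[[[0.002,0,0.015],[0.003,0.11,0]],[[0.003,0,0.03],[0.006,0.22,0]],[[0.004,0,0.04],[0.01,0.33,0]],[[0.005,0,0.045],[0.012,0.43,0]],[[0.005,0,0.05],[0.012,0.43,0]]]' >/dev/null
python3 rel.py -0.13 0 0.085 0.43
```

```text
t 2.1 stand [-0.1894, 0.0013, 0.1182] pitch 0.436 q [-0.68  0.51  1.55  0.72  1.98 -0.87] f [-0.1  0.3 -1.1] stand-f 0.3
shift [-0.005   0.0013  0.0678] turn [ 0.0003  0.0064 -0.0064]
```

```bash
python3 - <<'E'
from station import optics
import cv2,numpy as np
a=optics.get_image('scene')['image'][170:270,200:360];b=optics.get_image('side')['image'][130:290,210:380]
A=cv2.resize(a,(720,450),interpolation=2);B=cv2.resize(b,(478,450),interpolation=2)
cv2.imwrite('pics/p2.png',cv2.resize(np.hstack([A,B]),(798,300),interpolation=3))
E
```

```text
(no output)
```

View pics/p2.png

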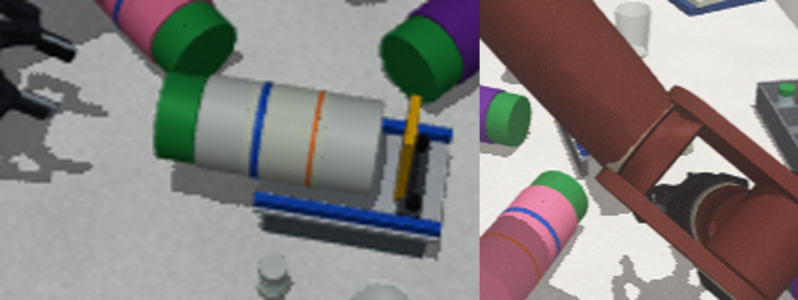

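Fingers are well clear to the left of the cap (crop ≈(62,45) and (45,108)), and the corridor is clear. I'll check the finger lateral alignment by projection.

```bash
python3 - <<'E'
from h import *
from station import optics,ctrl
o=ctrl.get_obs();d=optics.get_image('scene');P=np.array(o['tool_pos']);R=Ro.from_rotvec(o['tool_rot']).as_matrix()
k=798/1198*4.5
for s in(-.03,.03):
    q=proj(d,P+R@[0,s,-.008]);print('tip',q.round(1),'crop',((q-[200,170])*k).round(0))
hsv=cv2.cvtColor(d['image'],cv2.COLOR_BGR2HSV);m=cv2.inRange(hsv,(50,100,40),(80,255,255));m[:,:245]=0;m[:,285:]=0;m[:193]=0;m[226:]=0
x=np.argwhere(m)[:,::-1];print(x.min(0),x.max(0))
# predicted cap silhouettes at lateral 0
for lat in(-.01,0,.01):
  for sx in(-.101,-.061):
    C=F+sx*U+lat*V;C[2]=.091
    a=[proj(d,C+.043*(np.cos(t)*V+np.sin(t)*Z)) for t in np.linspace(0,6.28,60)];a=np.array(a);print(lat,sx,'top',a[a[:,1].argmin()].round(1),'bot',a[a[:,1].argmax()].round(1))
E
```

```text
tip [223.1 188.9] crop [69. 57.]
tip [217.6 205.7] crop [ 53. 107.]
[252 193] [271 223]
-0.01 -0.101 top [254.8 196.9] bot [250.5 226.3]
-0.01 -0.061 top [268.4 199. ] bot [264.  228.4]
0 -0.101 top [255.6 194.1] bot [251.2 223.4]
0 -0.061 top [269.1 196.2] bot [264.7 225.5]
0.01 -0.101 top [256.3 191.4] bot [252.  220.5]
0.01 -0.061 top [269.8 193.4] bot [265.4 222.6]
```

```bash
python3 -m jog '[[[-0.002,0,0.02],[0,0,0]],[[-0.003,0,0.035],[0,0,0]],[[-0.005,0.001,0.05],[0,0,0]],[[-0.005,0.001,0.06],[0,0,0]],[[-0.005,0.001,0.067],[0,0,0]]]' >/dev/null
python3 rel.py -0.105 0 0.085 0.436
```

```text
t 2.75 stand [-0.1303, -0.001, 0.0886] pitch 0.441 q [-0.62  0.49  1.65  0.75  1.88 -0.88] f [ 0.4 -0.1 -0.8] stand-f -0.1
shift [ 0.0075 -0.001   0.0244] turn [ 0.0005  0.0051 -0.001 ]
```

```bash
python3 -m jog '[[[0.002,0,0.0045],[0,0,0]],[[0.004,0,0.009],[0,0,0]],[[0.006,0,0.0135],[0,0,0]],[[0.008,0,0.018],[0,0,0]],[[0.010,0,0.0225],[0,0,0]]]' | tail -4
python3 rel.py
python3 -m jog '[[[0.001,0,0.0025],[0,0,0]],[[0.002,0,0.005],[0,0,0]],[[0.003,0,0.0075],[0,0,0]],[[0.004,0,0.0095],[0,0,0]],[[0.005,0,0.0115],[0,0,0]]]' | tail -4
python3 rel.py
```

```text
tool_rot: [-1.386, -1.618, -0.878]
contact_force: [0.5, 0.3, 1.2]
opening: 0.0598
grip_force: 0.0
t 3.25 stand [-0.1067, -0.0012, 0.0883] pitch 0.441 q [-0.59  0.46  1.68  0.76  1.86 -0.87] f [0.5 0.3 1.2] stand-f 0.2
tool_rot: [-1.387, -1.619, -0.878]
contact_force: [0.6, -4.0, -0.0]
opening: 0.0599
grip_force: 2.1
t 3.75 stand [-0.095, -0.0015, 0.0879] pitch 0.443 q [-0.58  0.45  1.7   0.77  1.85 -0.87] f [ 0.6 -4.  -0. ] stand-f -4.0
```

```bash
python3 -m jog '[[[0.001,0,0.002],[0,0,0]],[[0.002,0,0.004],[0,0,0]],[[0.003,0,0.006],[0,0,0]],[[0.0035,0,0.0075],[0,0,0]],[[0.0042,0,0.009],[0,0,0]]]' | grep -A0 contact
python3 rel.py
python3 -m jog '[[[0.0005,0,0.001],[0,0,0]],[[0.001,0,0.002],[0,0,0]],[[0.0015,0,0.003],[0,0,0]],[[0.002,0,0.004],[0,0,0]],[[0.002,0,0.0045],[0,0,0]]]' | grep  contact
python3 rel.py
```

```text
contact_force: [1.8, -4.3, -0.4]
t 4.25 stand [-0.0843, -0.0012, 0.0878] pitch 0.441 q [-0.57  0.44  1.72  0.78  1.84 -0.87] f [ 1.8 -4.3 -0.4] stand-f -4.5
contact_force: [1.0, -4.0, 0.1]
t 4.75 stand [-0.0794, -0.0012, 0.0878] pitch 0.441 q [-0.56  0.43  1.72  0.78  1.83 -0.86] f [ 1.  -4.   0.1] stand-f -4.1
```

```bash
python3 -m jog '[[[0.0005,0,0.001],[0,0,0]],[[0.001,0,0.002],[0,0,0]],[[0.0013,0,0.003],[0,0,0]],[[0.0016,0,0.0035],[0,0,0]],[[0.0018,0,0.004],[0,0,0]]]' | grep  contact
python3 rel.py
python3 - <<'E'
from station import optics
import cv2
a=optics.get_image('scene')['image'][180:260,240:360]
cv2.imwrite('pics/p3.png',cv2.resize(a,None,fx=5,fy=5,interpolation=2))
E
```

```text
contact_force: [-0.4, -13.6, 0.3]
t 5.25 stand [-0.0764, -0.0013, 0.0878] pitch 0.443 q [-0.56  0.43  1.73  0.78  1.83 -0.86] f [ -0.4 -13.6   0.3] stand-f -13.4
```

View pics/p3.png

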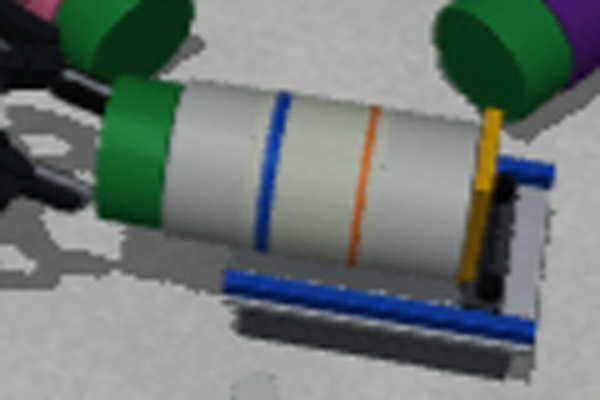

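Butted: force jumped to 13 N and the picture shows the base (≈(475,200)) against the yellow plate. Now I'll withdraw, drop below cap height and slide the fork under the cap.

```bash
python3 -m jog '[[[-0.002,0,-0.005],[0,0,0]],[[-0.009,0,-0.02],[0,0,0]],[[-0.016,0,-0.035],[0,0,0]],[[-0.023,0,-0.048],[0,0,0]],[[-0.025,0,-0.053],[0,0,0]]]' | grep contact
python3 rel.py -0.133 0.001 0.028 0.436
```

```text
contact_force: [-0.9, 0.1, 0.4]
t 5.8 stand [-0.1357, -0.0013, 0.0875] pitch 0.441 q [-0.63  0.5   1.64  0.74  1.89 -0.89] f [-0.9  0.1  0.4] stand-f 0.3
shift [-0.0526 -0.0023  0.0278] turn [ 0.0028  0.0051 -0.0016]
```

```bash
python3 -m jog '[[[-0.012,0,0.005],[0,0,0]],[[-0.025,-0.001,0.012],[0,0,0]],[[-0.037,-0.001,0.018],[0,0,0]],[[-0.047,-0.002,0.024],[0,0,0]],[[-0.053,-0.002,0.028],[0.003,0,0]]]' | grep contact
python3 rel.py -0.05 0.001 0.028 0.436
```

```text
contact_force: [-0.1, -1.0, 0.1]
t 6.3 stand [-0.1298, 0.0019, 0.0258] pitch 0.439 q [-0.62  0.59  1.63  0.72  1.82 -0.95] f [-0.1 -1.   0.1] stand-f -0.9
shift [0.0359 0.001  0.0713] turn [-0.0031  0.0029 -0.0032]
```

```bash
python3 -m jog '[[[0.008,0,0.015],[0,0,0]],[[0.015,0,0.03],[0,0,0]],[[0.022,0.001,0.045],[0,0,0]],[[0.029,0.001,0.058],[0,0,0]],[[0.034,0.001,0.068],[0,0,0]]]' | grep contact
python3 rel.py -0.05 0 0.035 0.436
python3 - <<'E'
from station import optics
import cv2,numpy as np
a=optics.get_image('scene')['image'][180:260,215:345];b=optics.get_image('wrist')['image']
cv2.imwrite('pics/p4.png',np.hstack([cv2.resize(a,(455,280),interpolation=2),cv2.resize(b,(340,280))]))
E
```

```text
contact_force: [0.1, -0.2, 0.5]
t 6.8 stand [-0.0531, 0.0001, 0.0299] pitch 0.441 q [-0.53  0.51  1.75  0.79  1.75 -0.92] f [ 0.1 -0.2  0.5] stand-f -0.2
shift [0.0059 0.0001 0.0006] turn [-0.0026  0.0051 -0.0004]
```

View pics/p4.png

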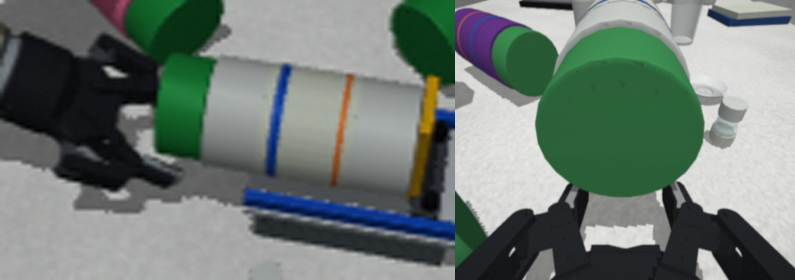

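Wrist view: cap centred (≈(620,112)) with both fingers just below and either side. The scene shows the base still against the stop. Now I'll compute lift waypoints for the rotating corner geometry.

```bash
cat > lift.py <<'E'
import sys
from h import *
from station import ctrl
S=.133
def tcp(th,zoff=0,al0=.436):
    s,c=np.sin(th),np.cos(th)
    x=S-.0768*s-.210*c; z=.045+.0152*c+.210*s
    dx,dz=.027,-.0248+zoff
    return x+dx*c+dz*s, z-dx*s+dz*c, al0+th
o=ctrl.get_obs();P=np.array(o['tool_pos']);R=Ro.from_rotvec(o['tool_rot']).as_matrix()
for a in sys.argv[1:]:
    x,z,al=tcp(np.radians(float(a)));T=F+x*U;T[2]=z
    print(a,'tgt',round(x,4),round(z,4),'shift',(R.T@(T-P)).round(4),'turn',Ro.from_matrix(R.T@Rt(al)).as_rotvec().round(4))
E
python3 -m jog '[[[0.002,0,0],[0,0,0]],[[0.004,0,-0.001],[0,0,0]],[[0.005,0,-0.001],[0,0,0]],[[0.006,0,-0.001],[0,0,0]],[[0.007,0,-0.001],[0,0,0]]]' | grep contact
python3 rel.py; python3 lift.py 0 3 6 9 12
```

```text
contact_force: [0.2, -3.7, -2.7]
t 7.4 stand [-0.0535, 0.0, 0.0357] pitch 0.442 q [-0.53  0.5   1.75  0.79  1.75 -0.91] f [ 0.2 -3.7 -2.7] stand-f -3.7
0 tgt -0.05 0.0354 shift [0.0012 0.     0.0033] turn [-0.0012  0.0066 -0.0016]
3 tgt -0.0551 0.045 shift [ 0.0077 -0.     -0.0054] turn [-0.0012 -0.0458 -0.0016]
6 tgt -0.0596 0.0546 shift [ 0.0144 -0.     -0.0136] turn [-0.0012 -0.0981 -0.0015]
9 tgt -0.0636 0.0641 shift [ 0.0213 -0.     -0.0213] turn [-0.0013 -0.1505 -0.0015]
12 tgt -0.0671 0.0737 shift [ 0.0284 -0.0001 -0.0286] turn [-0.0013 -0.2028 -0.0015]
```

```bash
sed -i 's/dx,dz=.027/dx,dz=.024/' lift.py; python3 -m jog '[[[0.002,0,-0.002],[0,-0.01,0]],[[0.006,0,-0.007],[0,-0.045,0]],[[0.009,0,-0.011],[0,-0.07,0]],[[0.012,0,-0.015],[0,-0.095,0]],[[0.0135,0,-0.017],[0,-0.1,0]]]' | grep contact
python3 rel.py; python3 lift.py 6 9 12 15
```

```text
contact_force: [0.5, -2.9, -3.7]
t 7.9 stand [-0.0632, -0.0006, 0.057] pitch 0.544 q [-0.53  0.41  1.76  0.74  1.72 -0.87] f [ 0.5 -2.9 -3.7] stand-f -2.9
6 tgt -0.0626 0.0549 shift [-0.0015 -0.0006  0.0016] turn [-0.0007  0.0034  0.0007]
9 tgt -0.0666 0.0646 shift [ 0.0047 -0.0006 -0.0069] turn [-0.0007 -0.049   0.0007]
12 tgt -0.0701 0.0743 shift [ 0.0112 -0.0006 -0.0149] turn [-0.0007 -0.1013  0.0008]
15 tgt -0.073 0.0839 shift [ 0.0179 -0.0006 -0.0223] turn [-0.0006 -0.1537  0.0008]
```

Lifting smoothly with 3–4 N. Continue.

```bash
python3 -m jog '[[[0.003,0,-0.004],[0,-0.03,0]],[[0.007,0,-0.009],[0,-0.065,0]],[[0.011,0,-0.015],[0,-0.1,0]],[[0.015,0,-0.019],[0,-0.13,0]],[[0.018,-0.0005,-0.0225],[0,-0.155,0]]]' | grep contact
python3 rel.py; python3 lift.py 15 19 23 27
```

```text
contact_force: [-0.2, -2.6, -3.6]
t 8.4 stand [-0.0726, 0.0001, 0.0837] pitch 0.699 q [-0.51  0.3   1.79  0.65  1.67 -0.81] f [-0.2 -2.6 -3.6] stand-f -2.6
15 tgt -0.073 0.0839 shift [-0.0001  0.0001 -0.0004] turn [-0.0015  0.0009 -0.    ]
19 tgt -0.0759 0.0965 shift [ 0.0076  0.0001 -0.0108] turn [-0.0015 -0.0689  0.0001]
23 tgt -0.0779 0.1088 shift [ 0.0158  0.0001 -0.0203] turn [-1.500e-03 -1.387e-01  1.000e-04]
27 tgt -0.0789 0.1209 shift [ 0.0245  0.0001 -0.0288] turn [-1.500e-03 -2.085e-01  2.000e-04]
```

```bash
python3 -m jog '[[[0.004,0,-0.006],[0,-0.035,0]],[[0.008,0,-0.011],[0,-0.07,0]],[[0.012,0,-0.016],[0,-0.105,0]],[[0.016,0,-0.0205],[0,-0.14,0]],[[0.020,0,-0.025],[0,-0.175,0]]]' | grep contact
python3 rel.py; python3 lift.py 25 29 33 36
python3 - <<'E'
from station import optics
import cv2,numpy as np
a=optics.get_image('scene')['image'][160:260,215:355];b=optics.get_image('wrist')['image']
cv2.imwrite('pics/p5.png',np.hstack([cv2.resize(a,(420,300),interpolation=2),cv2.resize(b,(380,300))]))
E
```

```text
contact_force: [-0.0, -1.0, -3.3]
t 8.9 stand [-0.0786, 0.0004, 0.1146] pitch 0.873 q [-0.47  0.17  1.81  0.55  1.61 -0.73] f [-0.  -1.  -3.3] stand-f -1.0
25 tgt -0.0785 0.1149 shift [ 0.0002  0.0004 -0.0002] turn [-0.0022  0.0009 -0.0003]
29 tgt -0.0789 0.1268 shift [ 0.0075  0.0004 -0.0095] turn [-0.0022 -0.0689 -0.0002]
33 tgt -0.0783 0.1383 shift [ 0.0154  0.0003 -0.0179] turn [-0.0022 -0.1387 -0.0002]
36 tgt -0.0772 0.1466 shift [ 0.0216  0.0003 -0.0236] turn [-2.200e-03 -1.911e-01 -1.000e-04]
```

View pics/p5.png

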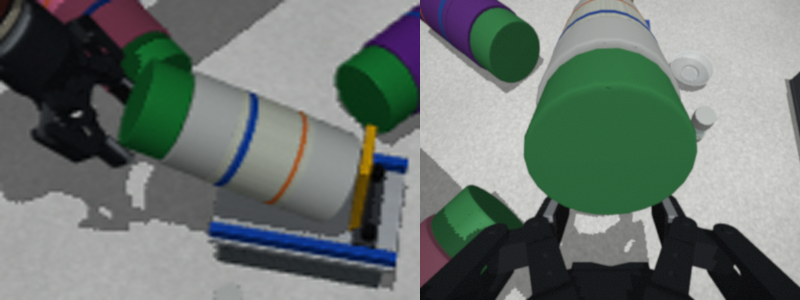

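The jar is tilted ~25°, cradled squarely in the fork (cap face ≈(610,130)), with its base at the stop. Continue.

```bash
python3 -m jog '[[[0.0045,0,-0.0055],[0,-0.04,0]],[[0.0085,0,-0.0105],[0,-0.08,0]],[[0.013,0,-0.0155],[0,-0.12,0]],[[0.0175,0,-0.020],[0,-0.155,0]],[[0.0215,0.0003,-0.0237],[-0.002,-0.19,0]]]' | grep contact
python3 rel.py; python3 lift.py 36 40 43 46
```

```text
contact_force: [-0.1, -0.4, -2.6]
t 9.5 stand [-0.0775, -0.0001, 0.1469] pitch 1.064 q [-0.41  0.05  1.83  0.42  1.56 -0.63] f [-0.1 -0.4 -2.6] stand-f -0.4
36 tgt -0.0772 0.1466 shift [ 0.     -0.0001  0.0004] turn [ 0.0004 -0.0005  0.0003]
40 tgt -0.0748 0.1572 shift [ 0.0073 -0.0001 -0.0077] turn [ 0.0004 -0.0703  0.0002]
43 tgt -0.0723 0.1648 shift [ 0.0132 -0.0001 -0.0132] turn [ 0.0004 -0.1227  0.0002]
46 tgt -0.0693 0.1721 shift [ 0.0194 -0.0001 -0.0181] turn [ 0.0004 -0.1751  0.0002]
```

```bash
python3 -m jog '[[[0.0035,0,-0.004],[0,-0.035,0]],[[0.0073,0,-0.0077],[0,-0.07,0]],[[0.0112,0,-0.0115],[0,-0.105,0]],[[0.015,0,-0.015],[0,-0.14,0]],[[0.0194,0,-0.018],[0,-0.175,0]]]' | grep contact
python3 rel.py; python3 lift.py 46 50 53 56
```

```text
contact_force: [1.0, -2.8, -1.4]
t 10.0 stand [-0.0695, -0.0001, 0.1717] pitch 1.239 q [-0.32 -0.05  1.84  0.29  1.51 -0.52] f [ 1.  -2.8 -1.4] stand-f -2.9
46 tgt -0.0693 0.1721 shift [ 0.0003 -0.0001 -0.0003] turn [ 0.0001  0.0002 -0.0003]
50 tgt -0.0644 0.1813 shift [ 0.0079 -0.0001 -0.0074] turn [ 0.0001 -0.0696 -0.0003]
53 tgt -0.0601 0.1878 shift [ 0.0141 -0.0001 -0.0121] turn [ 1.00e-04 -1.22e-01 -3.00e-04]
56 tgt -0.0552 0.1938 shift [ 0.0207 -0.0001 -0.0163] turn [ 1.000e-04 -1.744e-01 -3.000e-04]
```

```bash
python3 -m jog '[[[0.003,0,-0.003],[0,-0.025,0]],[[0.006,0,-0.0055],[0,-0.05,0]],[[0.009,0,-0.008],[0,-0.078,0]],[[0.0115,0,-0.010],[0,-0.1,0]],[[0.0141,0,-0.012],[0,-0.122,0]]]' | grep contact
python3 rel.py; python3 lift.py 53 57 60
```

```text
contact_force: [1.0, -2.4, -0.5]
t 10.5 stand [-0.0602, -0.0001, 0.1875] pitch 1.36 q [-0.26 -0.1   1.85  0.19  1.48 -0.44] f [ 1.  -2.4 -0.5] stand-f -2.5
53 tgt -0.0601 0.1878 shift [ 0.0001 -0.0001 -0.0002] turn [ 0.     -0.001  -0.0003]
57 tgt -0.0535 0.1958 shift [ 0.0082 -0.0001 -0.0066] turn [ 0.     -0.0709 -0.0003]
60 tgt -0.048 0.2013 shift [ 0.0148 -0.0001 -0.0109] turn [ 0.     -0.1232 -0.0003]
```

```bash
python3 -m jog '[[[0.003,0,-0.0025],[0,-0.025,0]],[[0.006,0,-0.005],[0,-0.05,0]],[[0.009,0,-0.007],[0,-0.077,0]],[[0.012,0,-0.009],[0,-0.1,0]],[[0.0148,0,-0.011],[0,-0.123,0]]]' | grep contact
python3 rel.py; python3 lift.py 60 63 66 69
```

```text
contact_force: [0.1, -3.2, 0.1]
t 11.0 stand [-0.0478, -0.0001, 0.2015] pitch 1.483 q [-0.17 -0.14  1.85  0.08  1.46 -0.34] f [ 0.1 -3.2  0.1] stand-f -3.2
60 tgt -0.048 0.2013 shift [-0.0002 -0.0001  0.0002] turn [ 0.0002 -0.0003 -0.0001]
63 tgt -0.042 0.2064 shift [ 0.0062 -0.0001 -0.0043] turn [ 0.0002 -0.0527 -0.0001]
66 tgt -0.0355 0.211 shift [ 0.0131 -0.0001 -0.0084] turn [ 2.000e-04 -1.051e-01 -1.000e-04]
69 tgt -0.0285 0.2152 shift [ 0.0204 -0.0001 -0.0119] turn [ 2.000e-04 -1.575e-01 -1.000e-04]
```

```bash
python3 -m jog '[[[0.002,0,-0.0015],[0,-0.02,0]],[[0.0045,0,-0.003],[0,-0.04,0]],[[0.0065,0,-0.0045],[0,-0.055,0]],[[0.0085,0,-0.006],[0,-0.07,0]],[[0.0105,0,-0.007],[0,-0.085,0]]]' | grep contact
python3 rel.py; python3 lift.py 65 68 70 72
```

```text
contact_force: [0.5, -4.1, 2.3]
t 11.5 stand [-0.0381, -0.0001, 0.2092] pitch 1.567 q [-0.11 -0.16  1.86  0.    1.45 -0.27] f [ 0.5 -4.1  2.3] stand-f -4.2
65 tgt -0.0377 0.2095 shift [ 0.0004 -0.0001 -0.0003] turn [ 0.     -0.0033 -0.0002]
68 tgt -0.0309 0.2139 shift [ 0.0072 -0.0001 -0.0046] turn [-0.     -0.0557 -0.0002]
70 tgt -0.0261 0.2165 shift [ 0.012  -0.0001 -0.0072] turn [-0.     -0.0906 -0.0002]
72 tgt -0.0211 0.2189 shift [ 0.017  -0.0001 -0.0096] turn [-0.     -0.1255 -0.0002]
```

```bash
python3 -m jog '[[[0.002,0,-0.001],[0,0,0]],[[0.0045,0,-0.002],[0,0,0]],[[0.007,0,-0.003],[0,0,0]],[[0.0095,0,-0.004],[0,0,0]],[[0.012,0,-0.005],[0,0,0]]]' | grep contact
python3 rel.py
python3 - <<'E'
from station import optics
import cv2,numpy as np
a=optics.get_image('scene')['image'][130:260,215:375]
b=optics.get_image('wrist')['image']
cv2.imwrite('pics/p6.png',np.hstack([cv2.resize(a,(420,341),interpolation=2),cv2.resize(b,(380,341))]))
E
```

```text
contact_force: [0.6, -3.6, 3.7]
t 12.0 stand [-0.0261, -0.0001, 0.2143] pitch 1.566 q [-0.09 -0.17  1.85  0.    1.46 -0.25] f [ 0.6 -3.6  3.7] stand-f -3.7
```

View pics/p6.png

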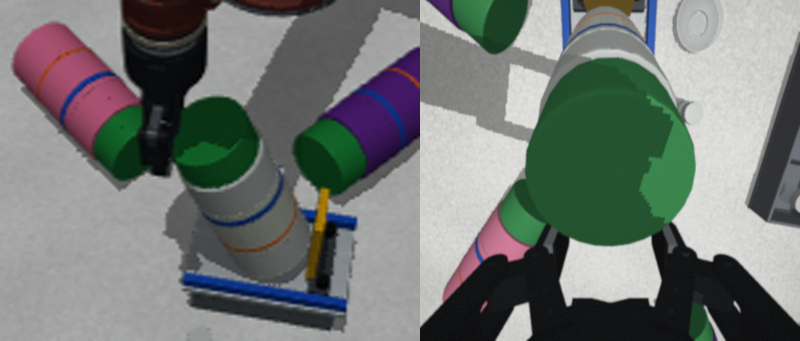

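The jar is at about 68° and centred in the fork (cap ≈(610,150) in the wrist view). I'll nudge on gently until it settles.

```bash
python3 -m jog '[[[0.002,0,-0.001],[0,0,0]],[[0.004,0,-0.0015],[0,0,0]],[[0.006,0,-0.002],[0,0,0]],[[0.008,0,-0.0025],[0,0,0]],[[0.010,0,-0.003],[0,0,0]]]' | grep contact
python3 rel.py
python3 -m jog '[[[0.002,0,-0.001],[0,0,0]],[[0.004,0,-0.0015],[0,0,0]],[[0.006,0,-0.002],[0,0,0]],[[0.008,0,-0.0025],[0,0,0]],[[0.010,0,-0.003],[0,0,0]]]' | grep contact
python3 rel.py
```

```text
contact_force: [-0.1, -2.4, 1.2]
t 12.6 stand [-0.016, -0.0001, 0.2172] pitch 1.566 q [-0.07 -0.17  1.85  0.    1.46 -0.23] f [-0.1 -2.4  1.2] stand-f -2.4
contact_force: [1.1, -2.0, 1.7]
t 13.1 stand [-0.0059, -0.0, 0.22] pitch 1.565 q [-0.06 -0.18  1.85  0.01  1.47 -0.21] f [ 1.1 -2.   1.7] stand-f -2.1
```

```bash
for i in 1; do python3 -m jog '[[[0.002,0,-0.0005],[0,0,0]],[[0.004,0,-0.001],[0,0,0]],[[0.006,0,-0.001],[0,0,0]],[[0.008,0,-0.0015],[0,0,0]],[[0.010,0,-0.0015],[0,0,0]]]' | grep contact; done
python3 rel.py
python3 -m jog '[[[0.002,0,0],[0,0,0]],[[0.004,0,0],[0,0,0]],[[0.006,0,0],[0,0,0]],[[0.008,0,0],[0,0,0]],[[0.010,0,0],[0,0,0]]]' | grep contact
python3 rel.py
```

```text
contact_force: [-0.3, -0.2, 1.4]
t 13.6 stand [0.004, 0.0, 0.2216] pitch 1.566 q [-0.04 -0.18  1.85  0.01  1.47 -0.19] f [-0.3 -0.2  1.4] stand-f -0.1
contact_force: [-0.4, 0.7, -0.2]
t 14.1 stand [0.014, 0.0, 0.2216] pitch 1.566 q [-0.02 -0.18  1.85  0.    1.47 -0.17] f [-0.4  0.7 -0.2] stand-f 0.8
```

Contact is gone, so the jar has settled. Back away and look.

```bash
python3 -m jog '[[[-0.01,0,0],[0,0,0]],[[-0.03,0,0],[0,0,0]],[[-0.06,0,-0.01],[0,0,0]],[[-0.09,0,-0.02],[0,0,0]],[[-0.12,0,-0.04],[0,0,0]]]' | grep contact
python3 -m jog '[[[-0.03,0,-0.02],[0,0,0]],[[-0.06,0,-0.03],[0,0,0]],[[-0.08,0,-0.03],[0,0,0]],[[-0.08,0,-0.03],[0,0,0]],[[-0.08,0,-0.03],[0,0,0]]]' | grep contact
python3 rel.py
python3 - <<'E'
from station import optics
from h import *
d=optics.get_image('scene');a=d['image'][130:290,200:400]
cv2.imwrite('pics/p7.png',cv2.resize(a,(750,600),interpolation=2))
hsv=cv2.cvtColor(d['image'],cv2.COLOR_BGR2HSV);m=cv2.inRange(hsv,(50,100,30),(80,255,255))
for q in cv2.findContours(m,cv2.RETR_EXTERNAL,cv2.CHAIN_APPROX_NONE)[0]:
    if cv2.contourArea(q)>150:print(cv2.boundingRect(q))
C=F+(.133-.046)*U
for z in(.255,.215):
    C[2]=z;p=np.array([proj(d,C+.043*(np.cos(t)*U+np.sin(t)*V)) for t in np.linspace(0,6.28,60)]);print('pred upright cap',z,p.min(0).round(1),p.max(0).round(1))
E
```

```text
contact_force: [0.2, 0.5, 0.5]
contact_force: [0.3, -0.0, 0.3]
t 15.1 stand [-0.187, 0.0003, 0.2903] pitch 1.565 q [-0.37 -0.11  1.67  0.    1.58 -0.52] f [ 0.3 -0.   0.3] stand-f -0.1
(167, 232, 21, 32)
(251, 171, 28, 28)
(306, 170, 48, 35)
(45, 79, 41, 27)
pred upright cap 0.255 [305.2 170.5] [339.4 197.6]
pred upright cap 0.215 [304.5 180.1] [337.6 206.7]
```

View pics/p7.png

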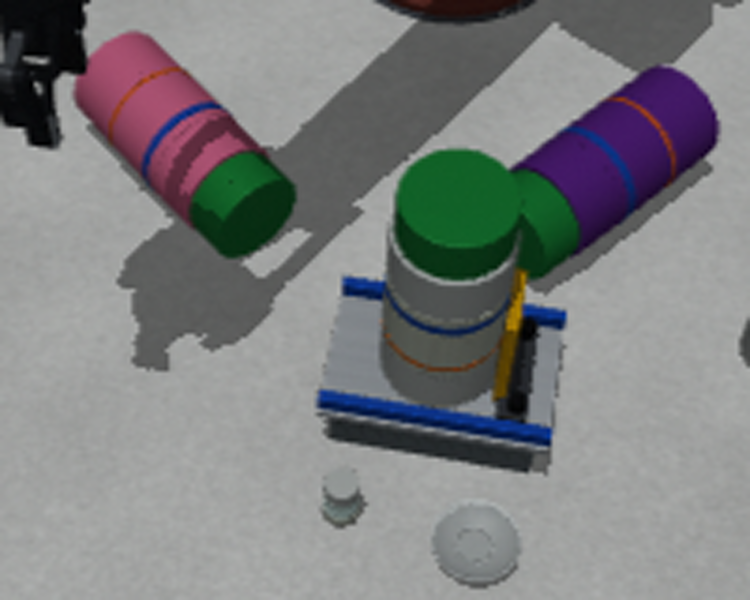

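The jar stands upright between the rails against the stop, cap on top (cap at scene ≈(322,184), matching the upright prediction). Everything else is in place, and the robot is clear.

```bash
python3 -c "
from station import job
print(job.finish_job())"
```

```text
the job is handed in; nothing more can be done
None
```

The white jar was slid lightly against the yellow stop, then lifted by its green cap end. It now stands upright between the blue rails with its cap on top; nothing else on the bench was touched, and the job was handed in at about 15 s.

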